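# Sweep the sample boxes into the parking bay

## Task

Clear the bench in front of the microscope: with the fingertips, sweep the three flat sample boxes with clear lids along the bench top into the low three-sided steel bay, until each lies flat and completely inside it, behind its open front. Slide them only, do not lift any of them, and leave the other things on the bench where they are.

Things in the scene. Friction and masses are not known exactly. Their poses are not given: they have to be found in the camera images.
- bay: fixed low three-sided bay of stainless strip on the bench, no floor, open towards the robot, turned up to 0.2 rad. Inside 200 mm wide, 95 mm deep; walls 20 mm high, 4 mm thick; flat 2 mm feet reach 15 mm beyond them outside. Origin: middle of the open front edge, on the bench top; x points into the bay, y to its left: the inside is x 0 to 95, y -100 to 100 mm.
- box_a: sample box with a clear lid, 54 x 52 mm, 16 mm high, dark base, lying flat on the bench and loose, about 60 g. Origin: centre of its underside; z up, x and y along its sides. To be swept into the bay.
- box_b: sample box with a clear lid, 54 x 52 mm, 16 mm high, whitish base, lying flat on the bench and loose, about 60 g. Origin: centre of its underside; z up, x and y along its sides. To be swept into the bay.
- box_c: sample box with a clear lid, the small one, 42 x 40 mm, 16 mm high, dark base, lying flat on the bench and loose, about 60 g. Origin: centre of its underside; z up, x and y along its sides. To be swept into the bay.
- canister: bystander, leave alone: loose upright screw-top canister, 39 mm diameter, 50 mm high; origin at the centre of its underside.
- eyepiece: bystander, leave alone: loose black loupe standing upright, 36 mm diameter, 34 mm high; origin at the centre of its underside.
- dish: bystander, leave alone: loose round covered clear dish, 60 mm diameter, 16 mm high; origin at the centre of its underside.
- flat_case: bystander, leave alone: loose flat black oblong case, 34 x 84 mm (long along its y), 12 mm high, no clear lid; origin at the centre of its underside.
- tweezers: bystander, leave alone: loose tweezers lying flat near the right edge of the bench, 150 mm long along their y, 11 mm wide, 13 mm high; origin at the middle, on the bench.

How it is judged (in metres and radians):
At the end, for the whole second after the job is handed in: The three sample boxes lie flat (within 0.1 rad) and at rest on the bench inside the bay: each origin between its walls and at least 24 mm (the small box 18 mm) behind its open front edge; none of the five listed bystanders has moved more than 20 mm (x of box_a in the frame of bay between 0.024 and 0.095 m and y of box_a in the frame of bay between -0.1 and 0.1 m and angle between each of box_a, box_b, box_c's own z axis and vertical below 0.1 rad and height (world z) of each of box_a, box_b, box_c below 0.006 m and linear speed of each of box_a, box_b, box_c below 0.01 m/s and x of box_b in the frame of bay between 0.024 and 0.095 m and y of box_b in the frame of bay between -0.1 and 0.1 m and x of box_c in the frame of bay between 0.018 and 0.095 m and y of box_c in the frame of bay between -0.1 and 0.1 m and distance of each of canister, eyepiece, dish, flat_case, tweezers from where it was at the start of the episode below 0.02 m); the robot touches nothing.
It fails at once if a sample box is lifted more than 12 mm off the bench (height (world z) of any of box_a, box_b, box_c above 0.012 m).
It fails at once if a sample box is tipped by more than 0.5 rad (angle between any of box_a, box_b, box_c's own z axis and vertical above 0.5 rad).
It fails at once if a bystander is pushed more than 20 mm from its place (distance of any of canister, eyepiece, dish, flat_case, tweezers from where it was at the start of the episode above 0.02 m).
It also fails if it takes over 72 s, if anything falls off the work surface, if the arm or the gripper's body presses on something with over 40 N, if the wrist force passes 120 N, or if a joint passes its speed limit or range.

## Robot

A 6-joint arm with a two-finger parallel gripper is mounted at the origin on a cart in front of the work surface, level with it; the furniture and walls round the work are solid. World frame = base frame: x ahead of the robot, y to its left, z up, the work surface at z = 0. Lengths are in m, angles in degrees, forces in N, time in s.
With the tool pointing down it reaches from about 0.375 to 0.9 m from the base axis. Payload 3.1 kg.
Tool frame: the origin (TCP) lies midway between the tips of the shut fingers; the grasp point (between the pads) lies bot.hold_point_z behind it (bot.hold_point_z is the distance from the TCP to the grasp point, in m); z points along the fingers, y is the direction in which the jaws open and shut (so a half turn about z gives the same grasp; the last joint's range is limited). The gripper opens to 87 mm and grips with 3 to 60 N. Pads are 19 mm wide; open, the fingers measure 117 mm over their backs; the gripper's body (75 mm by 190 mm) begins 51 mm behind the grasp point.
Start: joints at [-75.544, 30.224, 82.088, -0, 67.689, -10.227], TCP at [0.261, -0.568, 0.223] pointing down, gripper open.
Joint ranges: [-176.69, 176.69], [-43.24, 126.21], [12.49, 139.97], [-82, 262], [0, 151.66], [-163.58, 163.58]. Speed limits (degrees/s): [159.86, 159.86, 180, 180, 180, 180].

## Interface

Orientations are given as a 3x3 rotation matrix whose columns are the frame's x, y, z axes.
In Python, from rig import bot, vision, order gives the robot as it stands. The module is installed in compiled form; this text tells all that it offers.
- The arm moves only by the tool move_arm, never from a script. Its argument "moves" is a list of rows, each an object of numbers: "hand": the finger opening in mm, from 0 to 87; "x", "y", "z": the shift along the tool's x, y, z in units of 25 mm (1.0 is 25 mm); "wx", "wy", "wz": the turn, a rotation vector about the tool's x, y, z in degrees. In form: [{"hand": .., "x": .., "y": .., "z": .., "wx": .., "wy": .., "wz": ..}, ...]. A call has 1 to 20 rows; each row shifts and turns the commanded pose from where the row before left it, along the tool's axes as they then stand; what a row does not reach is not made up. A row lasts 1/10 s, in which the tool goes at most 50 mm and 8.59 degrees, less where a joint would pass 70% of its speed; a pose out of reach is approached as far as the arm can. A call is refused whole if a number of a shift passes 1 or a number of a turn 8.59, either way. A call with a gripper value outside its range is refused whole. The fingers move at their own pace and stop on an object; the grip force is fixed at half the most. Time passes only in rows, so rows that do not move let the fingers close. It gives the time, the measured TCP pose, the force and the opening at its end, in the units of the state.
- bot.read_state(): the state, without advancing time (a new reading comes with each control period).
- vision.capture(name): name is "scene" or "top"; returns a dict with "image" (400x640x3 uint8, red, green, blue), "z_map" (400x640 float32, m along the optical axis (not along the pixel's ray), 0 where there is no reading), "fx", "fy", "cx", "cy" (pixels), "pose" (4x4, takes a point from camera to world coordinates). Camera axes: x right, y down, z forward; pixel columns grow to the right and rows downward; lengths in m; the calibration is good to about 2 mm. A picture is of the moment at which its call begins.
- order.hand_in(): hands the job in, once; it reports no verdict.
The state is a dict: "time_s": time; "joint_positions": joint angles; "qvel": joint speeds; "tau": joint torques, N m; "position": TCP position; "tcp_rot": TCP orientation; "force": force on the tool from outside, world axes, zero at the start; "moment": the same for the moment, N m; "opening": opening from 0.0 (shut) to 1.0 (fully open).
Only numpy, scipy, OpenCV 4.12 (cv2) and the standard library are available. Lean on these libraries where they do the work, as an engineer would, in place of code of your own. Each camera call takes 0.05 s, during which the arm holds its last target.

## Working session

There is one attempt and no reset: what is moved stays moved. The work goes in short steps, Python scripts to look and compute and a tool call to move; the robot and the scene stay as the last step left them, time stands still between calls to the robot, and variables do not carry over. Pictures are saved under pics/ and viewed, and the job is handed in when it is done.

Besides the shell and the picture viewer there is one more tool, called after "Request:" as a command line: name --argument value ..., lists and objects as JSON in quotes. move_arm: Moves the arm, as the interface text tells. Its arguments: {"type":"object","properties":{"moves":{"type":"array"}},"required":["moves"]}

```bash
mkdir -p pics
python3 - <<'E'
from rig import bot,vision
import cv2,numpy as np
for n in("scene","top"):
    c=vision.capture(n);cv2.imwrite(f"pics/{n}0.png",c["image"][:,:,::-1]);np.savez(f"{n}0.npz",**c)
    print(n,c["fx"],c["cx"],c["cy"],np.round(c["pose"],3).tolist())
s=bot.read_state();print(s,bot.hold_point_z)
E
```

```text
scene 415.92852992978334 314.23983868843374 200.00399554722284 [[0.968, 0.112, -0.223, 0.717], [0.25, -0.407, 0.879, -0.956], [0.008, -0.906, -0.422, 0.455], [0.0, 0.0, 0.0, 1.0]]
top 483.6273484458122 321.4908382274053 201.25603407057625 [[0.012, -0.998, 0.058, 0.457], [-0.999, -0.014, -0.029, -0.084], [0.03, -0.058, -0.998, 0.928], [0.0, 0.0, 0.0, 1.0]]
{'time_s': 0.1, 'joint_positions': array([-7.55437622e+01,  3.02754992e+01,  8.21506466e+01,  1.78907370e-03,
        6.76901034e+01, -1.02287924e+01]), 'qvel': array([-0.00543606, -0.10835094, -0.12112789, -0.01480435, -0.0509526 ,
        0.03400216]), 'tau': array([-5.34212686e-04, -4.40986741e+01, -1.77150160e+01,  6.33875490e-02,
        5.34041645e-02, -5.74964724e-05]), 'position': array([ 0.26086665, -0.5672094 ,  0.22164067]), 'tcp_rot': array([[ 9.08622380e-01,  4.17618417e-01, -4.78529867e-04],
       [ 4.17618510e-01, -9.08620323e-01,  1.97190298e-03],
       [ 3.88701038e-04, -1.99155811e-03, -9.99997941e-01]]), 'force': array([ 0.22444758, -0.09459086, -0.11561093]), 'moment': array([ 0.02097811,  0.03813924, -0.04450566]), 'opening': 0.9951379655952738} 0.0187
```

View pics/top0.png

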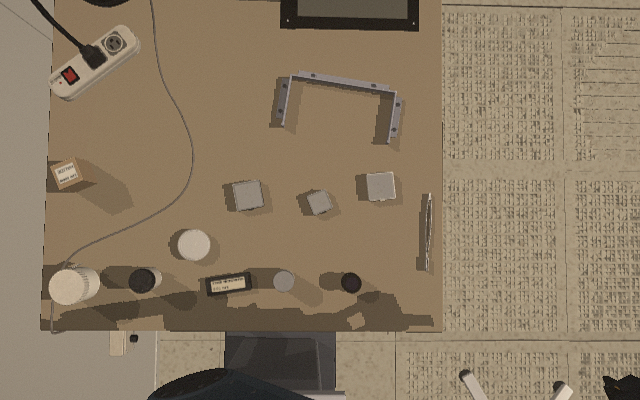

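View pics/scene0.png

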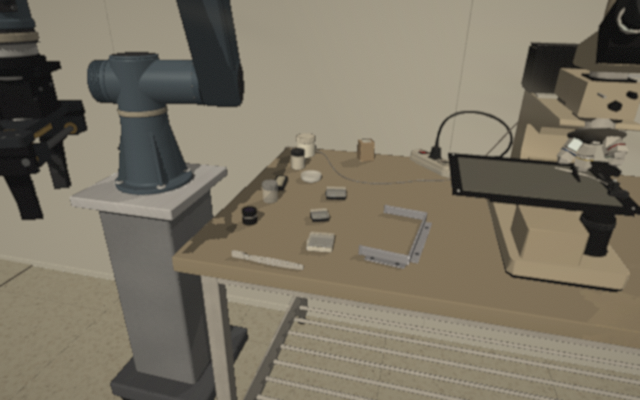

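The top view shows the bay opening at about (283,125)-(388,143). The boxes are at (248,195), (319,202; the small one) and (380,186). The tweezers are at (428,232), the eyepiece at (351,282), the canister at (284,281), and the dish at (194,245). Next I measure them.

```bash
cat > h.py <<'E'
import numpy as np,cv2
def p2w(c,u,v,z):
    d=np.array([(u-c["cx"])/c["fx"],(v-c["cy"])/c["fy"],1.]);P=c["pose"];w=P[:3,:3]@d
    return P[:3,3]+w*(z-P[2,3])/w[2]
def w2p(c,p):
    P=c["pose"];q=P[:3,:3].T@(np.asarray(p,float)-P[:3,3]);return q[0]/q[2]*c["fx"]+c["cx"],q[1]/q[2]*c["fy"]+c["cy"]
def cloud(c):
    v,u=np.mgrid[:400,:640];z=c["z_map"];P=c["pose"]
    X=np.stack([(u-c["cx"])/c["fx"]*z,(v-c["cy"])/c["fy"]*z,z],-1)
    return X@P[:3,:3].T+P[:3,3]
def blobs(c,zmin=.008,zmax=.1):
    W=cloud(c);m=((W[...,2]>zmin)&(W[...,2]<zmax)&(c["z_map"]>0)).astype(np.uint8)
    n,l,st,_=cv2.connectedComponentsWithStats(m)
    for i in range(1,n):
        if st[i,4]<25 : continue
        p=W[l==i];vv,uu=np.where(l==i)
        r=cv2.minAreaRect((p[:,:2]*1000).astype(np.float32))
        if p[:,0].max()>.85 or p[:,1].max()>.4:continue
        print("px",uu.mean().round(),vv.mean().round(),"n",len(p),"ctr",np.round(r[0],1),"size",np.round(r[1],1),"ang",round(r[2],1),"zmed",np.round(np.median(p[:,2]),4),"zmax",np.round(np.percentile(p[:,2],98),4))
E
python3 - <<'E'
from h import *
c=dict(np.load("top0.npz"));blobs(c)
W=cloud(c);print(W[160,200],W[230,320])
im=c["image"][60:300,190:445];cv2.imwrite("pics/zoom0.png",cv2.resize(im[:150],None,fx=3.1,fy=3.1,interpolation=cv2.INTER_CUBIC)[:,:,::-1])
E
```

```text
px 341.0 95.0 n 672 ctr [ 689.5 -141.9] size [208.2 102.8] ang 81.6 zmed 0.0183 zmax 0.0221
px 73.0 175.0 n 1126 ctr [551.8 343.7] size [47.1 47.6] ang 24.7 zmed 0.06 zmax 0.064
px 381.0 186.0 n 758 ctr [ 540.4 -223.3] size [54.4 52.1] ang 6.7 zmed 0.0153 zmax 0.0185
px 248.0 195.0 n 775 ctr [519.8  28.7] size [54.1 52.4] ang 11.8 zmed 0.0154 zmax 0.0188
px 319.0 202.0 n 453 ctr [ 508.9 -107. ] size [42.7 40. ] ang 23.0 zmed 0.0152 zmax 0.0185
px 193.0 245.0 n 834 ctr [426.6 128.2] size [57.7 60.4] ang 0.7 zmed 0.0153 zmax 0.0188
px 426.0 263.0 n 44 ctr [ 397.5 -311.9] size [ 5.4 31.8] ang 85.7 zmed 0.0116 zmax 0.0147
px 73.0 285.0 n 1526 ctr [352.5 333.6] size [63.5 63.1] ang 42.6 zmed 0.0645 zmax 0.0681
px 144.0 280.0 n 665 ctr [362.4 208.8] size [43.4 44.2] ang 4.1 zmed 0.0564 zmax 0.0604
px 283.0 280.0 n 400 ctr [364.2 -42.9] size [38.  37.8] ang 20.6 zmed 0.0494 zmax 0.0526
px 228.0 284.0 n 803 ctr [353.4  62.5] size [33.8 84.1] ang 9.4 zmed 0.0118 zmax 0.0151
px 351.0 283.0 n 328 ctr [ 359.3 -167. ] size [34.9 33.9] ang 45.2 zmed 0.0327 zmax 0.0362
[5.87650277e-01 1.22676924e-01 3.33054362e-04] [ 0.45646703 -0.10908813  0.00048595]
```

View pics/zoom0.png

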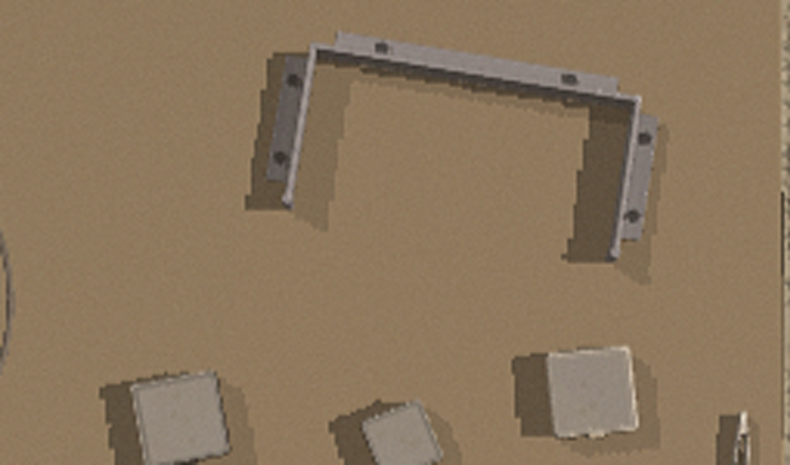

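Run:
```python
from h import *
c=dict(np.load("top0.npz"))
z=[(288,203),(315,47),(637,99),(613,257)]
k=[p2w(c,190+(a+.5)/3.1-.5,60+(b+.5)/3.1-.5,.02)[:2]*1000 for a,b in z]
print(np.round(k,1))
for i in range(3): d=k[i+1]-k[i];print(np.linalg.norm(d),np.degrees(np.arctan2(d[1],d[0])))
# rect based
th=np.radians(81.6-90);x=np.array([np.cos(th),np.sin(th)]);y=np.array([-x[1],x[0]])
O=np.array([689.5,-141.9])-x*49.5; print("O",O)
for n,p in dict(A=(519.8,28.7),B=(540.4,-223.3),C=(508.9,-107),left=k[0],lb=k[1],rb=k[2],right=k[3]).items():
    d=np.array(p)-O;print(n,np.round([d@x,d@y],1))
```

```text
[[ 653.9  -35.2]
 [ 751.2  -50.2]
 [ 722.8 -249.3]
 [ 624.1 -234.8]]
98.43623926515001 -8.733966468750028
201.14072055562286 -98.10171047735287
99.80321782109502 171.65408523859722
O [ 640.53101952 -134.66889009]
A [-143.3  144. ]
B [ -86.1 -102.3]
C [-134.3    8.1]
left [ -1.3 100.3]
lb [97.1 99.8]
rb [  98.2 -101.4]
right [  -1.7 -101.5]
```

The bay origin is about (640,-135) mm at -8.4°, and the sizes check out: inside width ≈201, depth ≈98. Box C is at bay (-134,8), A at (-143,144) and B at (-86,-102). I'll push C straight in first. A and B each need a sideways push into their lane and then a push in.

```bash
cat >> h.py <<'E'
O=np.array([.6405,-.1347]);th=np.radians(-8.4);BX=np.array([np.cos(th),np.sin(th)]);BY=np.array([-BX[1],BX[0]])
def bw(x,y): return O+BX*x/1000+BY*y/1000
def tobay(p): d=(np.asarray(p)[:2]-O)*1000; return np.round([d@BX,d@BY],1)
def st():
    from rig import bot
    s=bot.read_state();R=s["tcp_rot"];print("t",round(s["time_s"],2),"pos",np.round(s["position"],4),"bay",tobay(s["position"]),"xang-bay",round(float(np.degrees(np.arctan2(R[1,0],R[0,0])-th)),2),"F",np.round(s["force"],1))
    return s
E
python3 - <<'E'
from h import *
s=st()
E
```

```text
t 0.1 pos [ 0.2609 -0.5672  0.2216] bay [-312.4 -483.3] xang-bay 33.08 F [ 0.2 -0.1 -0.1]
```

Request:
move_arm --moves '[{"hand": 10,"wz": 8.3},{"hand": 10,"wz": 8.3},{"hand": 10,"wz": 8.3},{"hand": 10,"wz": 8.2},{"hand": 10}]'

```text
schema error: expected keys hand, x, y, z, wx, wy, wz
```

Run:
```python
from h import *
s=st()
```

```text
t 0.1 pos [ 0.2609 -0.5672  0.2216] bay [-312.4 -483.3] xang-bay 33.08 F [ 0.2 -0.1 -0.1]
```

Request:
move_arm --moves '[{"hand": 10,"x": 0,"y": 0,"z": 0,"wx": 0,"wy": 0,"wz": 8.3},{"hand": 10,"x": 0,"y": 0,"z": 0,"wx": 0,"wy": 0,"wz": 8.3},{"hand": 10,"x": 0,"y": 0,"z": 0,"wx": 0,"wy": 0,"wz": 8.3},{"hand": 10,"x": 0,"y": 0,"z": 0,"wx": 0,"wy": 0,"wz": 8.2},{"hand": 10,"x": 0.5,"y": -0.5,"z": 0,"wx": 0,"wy": 0,"wz": 0},{"hand": 10,"x": 0.5,"y": -0.9,"z": 0,"wx": 0,"wy": 0,"wz": 0},{"hand": 10,"x": 0.5,"y": -0.9,"z": 0,"wx": 0,"wy": 0,"wz": 0},{"hand": 10,"x": 0.5,"y": -0.9,"z": 0,"wx": 0,"wy": 0,"wz": 0},{"hand": 10,"x": 0.5,"y": -0.9,"z": 0,"wx": 0,"wy": 0,"wz": 0},{"hand": 10,"x": 0.5,"y": -0.9,"z": 0,"wx": 0,"wy": 0,"wz": 0},{"hand": 10,"x": 0.5,"y": -0.9,"z": 0,"wx": 0,"wy": 0,"wz": 0},{"hand": 10,"x": 0.5,"y": -0.9,"z": 0,"wx": 0,"wy": 0,"wz": 0},{"hand": 10,"x": 0.5,"y": -0.9,"z": 0,"wx": 0,"wy": 0,"wz": 0},{"hand": 10,"x": 0.5,"y": -0.9,"z": 0.5,"wx": 0,"wy": 0,"wz": 0},{"hand": 10,"x": 0,"y": -0.9,"z": 0.5,"wx": 0,"wy": 0,"wz": 0},{"hand": 10,"x": 0,"y": -0.9,"z": 0.5,"wx": 0,"wy": 0,"wz": 0},{"hand": 10,"x": 0,"y": -0.9,"z": 0.5,"wx": 0,"wy": 0,"wz": 0},{"hand": 10,"x": 0,"y": -0.9,"z": 0.5,"wx": 0,"wy": 0,"wz": 0},{"hand": 10,"x": 0,"y": -0.9,"z": 0.5,"wx": 0,"wy": 0,"wz": 0},{"hand": 10,"x": 0,"y": -0.9,"z": 0.5,"wx": 0,"wy": 0,"wz": 0}]'

```text
time_s: 2.1
position: [0.4361, -0.2377, 0.1346]
tcp_rot: [[0.99, -0.143, -0.0], [-0.143, -0.99, 0.001], [-0.0, -0.001, -1.0]]
force: [-0.6, -0.6, 0.3]
opening: 0.118
```

Run:
```python
from h import *
s=st();print(s["tcp_rot"].round(3))
```

```text
t 2.1 pos [ 0.4361 -0.2377  0.1346] bay [-187.1 -131.8] xang-bay 0.21 F [-0.6 -0.6  0.3]
[[ 0.99  -0.143 -0.   ]
 [-0.143 -0.99   0.001]
 [-0.    -0.001 -1.   ]]
```

Request:
move_arm --moves '[{"hand": 10,"x": 0,"y": -0.8,"z": 0,"wx": 0,"wy": 0,"wz": 0},{"hand": 10,"x": 0,"y": -0.8,"z": 0,"wx": 0,"wy": 0,"wz": 0},{"hand": 10,"x": 0,"y": -0.8,"z": 0,"wx": 0,"wy": 0,"wz": 0},{"hand": 10,"x": 0,"y": -0.8,"z": 0,"wx": 0,"wy": 0,"wz": 0},{"hand": 10,"x": 0,"y": -0.8,"z": 0.5,"wx": 0,"wy": 0,"wz": 0},{"hand": 10,"x": 0,"y": -0.8,"z": 0.7,"wx": 0,"wy": 0,"wz": 0},{"hand": 10,"x": 0,"y": -0.8,"z": 0.8,"wx": 0,"wy": 0,"wz": 0},{"hand": 10,"x": 0,"y": 0,"z": 0.8,"wx": 0,"wy": 0,"wz": 0},{"hand": 10,"x": 0,"y": 0,"z": 0.8,"wx": 0,"wy": 0,"wz": 0},{"hand": 10,"x": 0,"y": 0,"z": 0.8,"wx": 0,"wy": 0,"wz": 0},{"hand": 10,"x": 0,"y": 0,"z": 0.4,"wx": 0,"wy": 0,"wz": 0},{"hand": 10,"x": 0,"y": 0,"z": 0.3,"wx": 0,"wy": 0,"wz": 0},{"hand": 10,"x": 0,"y": 0,"z": 0,"wx": 0,"wy": 0,"wz": 0},{"hand": 10,"x": 0,"y": 0,"z": 0,"wx": 0,"wy": 0,"wz": 0}]'

```text
time_s: 3.5
position: [0.4567, -0.1014, 0.0079]
tcp_rot: [[0.989, -0.146, 0.001], [-0.146, -0.989, -0.0], [0.001, 0.0, -1.0]]
force: [0.0, -0.8, -0.6]
opening: 0.114
```

Run:
```python
from h import *
from rig import vision
s=st()
c=vision.capture("top");cv2.imwrite("pics/t1.png",c["image"][:,:,::-1])
```

```text
t 3.5 pos [ 0.4567 -0.1014  0.0079] bay [-186.7    6.1] xang-bay 0.02 F [ 0.  -0.8 -0.6]
```

View pics/t1.png

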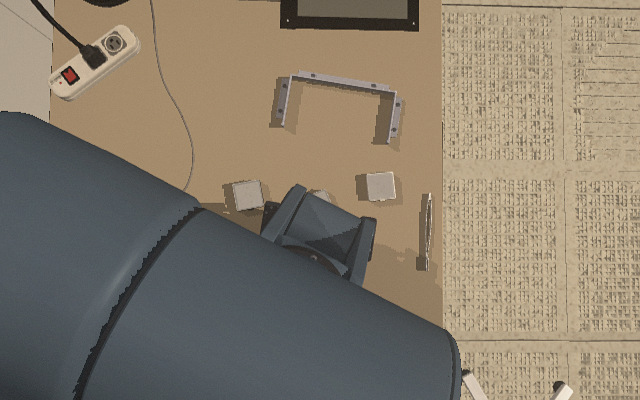

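The arm hides most of the view, but the gripper sits squarely behind C (visible at about (321,197)), so I push along +x.

Request:
move_arm --moves '[{"hand": 10,"x": 0.3,"y": 0,"z": 0,"wx": 0,"wy": 0,"wz": 0},{"hand": 10,"x": 0.4,"y": 0,"z": 0,"wx": 0,"wy": 0,"wz": 0},{"hand": 10,"x": 0.4,"y": 0,"z": 0,"wx": 0,"wy": 0,"wz": 0},{"hand": 10,"x": 0.4,"y": 0,"z": 0,"wx": 0,"wy": 0,"wz": 0},{"hand": 10,"x": 0.4,"y": 0,"z": 0,"wx": 0,"wy": 0,"wz": 0},{"hand": 10,"x": 0.4,"y": 0,"z": 0,"wx": 0,"wy": 0,"wz": 0},{"hand": 10,"x": 0.4,"y": 0,"z": 0,"wx": 0,"wy": 0,"wz": 0},{"hand": 10,"x": 0.4,"y": 0,"z": 0,"wx": 0,"wy": 0,"wz": 0},{"hand": 10,"x": 0.4,"y": 0,"z": 0,"wx": 0,"wy": 0,"wz": 0},{"hand": 10,"x": 0.4,"y": 0,"z": 0,"wx": 0,"wy": 0,"wz": 0},{"hand": 10,"x": 0.4,"y": 0,"z": 0,"wx": 0,"wy": 0,"wz": 0},{"hand": 10,"x": 0.4,"y": 0,"z": 0,"wx": 0,"wy": 0,"wz": 0}]'

```text
time_s: 4.75
position: [0.5734, -0.1187, 0.0075]
tcp_rot: [[0.989, -0.146, -0.0], [-0.146, -0.989, 0.0], [-0.0, -0.0, -1.0]]
force: [-0.1, -0.5, 0.1]
opening: 0.116
```

Run:
```python
from h import *
from rig import vision
s=st()
c=vision.capture("top");cv2.imwrite("pics/t2.png",c["image"][:,:,::-1]);blobs(c,zmax=.03)
```

```text
t 4.75 pos [ 0.5734 -0.1187  0.0075] bay [-68.7   6. ] xang-bay -0.02 F [-0.1 -0.5  0.1]
px 106.0 70.0 n 669 ctr [753.9 300. ] size [ 35.6 177. ] ang 50.1 zmed 0.0195 zmax 0.0297
px 341.0 94.0 n 660 ctr [ 689.2 -142.2] size [209.2 103.2] ang 81.6 zmed 0.0181 zmax 0.0223
px 385.0 189.0 n 442 ctr [ 540.4 -223.6] size [54.3 52.2] ang 6.4 zmed 0.0153 zmax 0.0189
px 426.0 262.0 n 48 ctr [ 400.1 -312.4] size [ 5.5 37.4] ang 85.2 zmed 0.011 zmax 0.0153
```

View pics/t2.png

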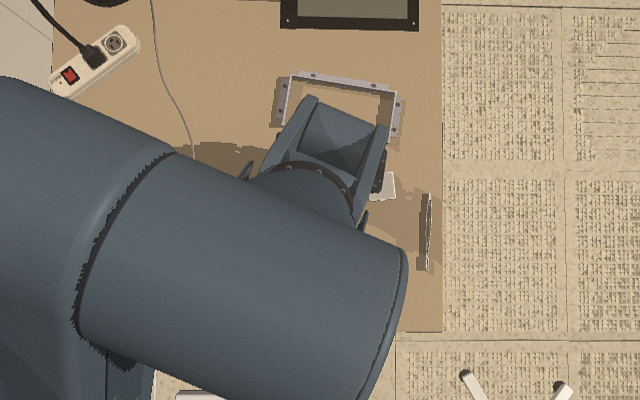

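The top view is blocked over C; B, at about (385,189), hasn't moved. I'll use the scene camera instead.

Run:
```python
from h import *
from rig import vision
c=vision.capture("scene");cv2.imwrite("pics/s2.png",cv2.resize(c["image"][100:300,200:480],None,fx=2.8,fy=2.8)[:,:,::-1])
```

```text
(no output)
```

View pics/s2.png

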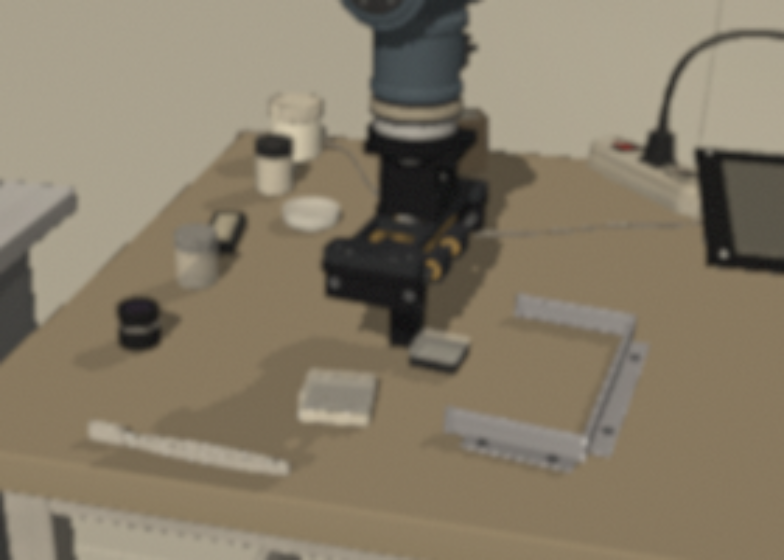

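C is flat ahead of the fingers (zoomed view at about (438,350)). I push on.

Request:
move_arm --moves '[{"hand": 10,"x": 0.4,"y": 0,"z": 0,"wx": 0,"wy": 0,"wz": 0},{"hand": 10,"x": 0.4,"y": 0,"z": 0,"wx": 0,"wy": 0,"wz": 0},{"hand": 10,"x": 0.4,"y": 0,"z": 0,"wx": 0,"wy": 0,"wz": 0},{"hand": 10,"x": 0.4,"y": 0,"z": 0,"wx": 0,"wy": 0,"wz": 0},{"hand": 10,"x": 0.4,"y": 0,"z": 0,"wx": 0,"wy": 0,"wz": 0},{"hand": 10,"x": 0.4,"y": 0,"z": 0,"wx": 0,"wy": 0,"wz": 0},{"hand": 10,"x": 0.4,"y": 0,"z": 0,"wx": 0,"wy": 0,"wz": 0},{"hand": 10,"x": 0.4,"y": 0,"z": 0,"wx": 0,"wy": 0,"wz": 0},{"hand": 10,"x": 0.2,"y": 0,"z": 0,"wx": 0,"wy": 0,"wz": 0},{"hand": 10,"x": 0.2,"y": 0,"z": 0,"wx": 0,"wy": 0,"wz": 0},{"hand": 10,"x": 0,"y": 0,"z": 0,"wx": 0,"wy": 0,"wz": 0}]'

```text
time_s: 5.95
position: [0.6624, -0.132, 0.0076]
tcp_rot: [[0.989, -0.146, 0.001], [-0.146, -0.989, -0.0], [0.001, 0.0, -1.0]]
force: [1.2, -0.2, 0.4]
opening: 0.114
```

Run:
```python
from h import *
from rig import vision
st()
c=vision.capture("scene");cv2.imwrite("pics/s3.png",cv2.resize(c["image"][100:300,200:480],None,fx=2.8,fy=2.8)[:,:,::-1])
blobs(c,zmax=.03)
```

```text
t 5.95 pos [ 0.6624 -0.132   0.0076] bay [21.3  5.9] xang-bay -0.01 F [ 1.2 -0.2  0.4]
px 298.0 163.0 n 96 ctr [371.7 197.7] size [43.4 25.7] ang 18.6 zmed 0.0193 zmax 0.0298
px 154.0 182.0 n 996 ctr [ 27.6 -36.8] size [206. 124.] ang 35.2 zmed 0.0138 zmax 0.0293
px 311.0 175.0 n 172 ctr [432.2 124.2] size [57.8 58.9] ang 16.1 zmed 0.0155 zmax 0.0177
px 281.0 181.0 n 115 ctr [358.7  61.9] size [32.  86.5] ang 9.9 zmed 0.0119 zmax 0.0134
px 336.0 192.0 n 207 ctr [525.3  27.3] size [50.3 57.4] ang 8.4 zmed 0.0155 zmax 0.0173
px 270.0 196.0 n 115 ctr [372.5 -55.2] size [36.1 18.6] ang 20.7 zmed 0.0194 zmax 0.0294
px 398.0 239.0 n 598 ctr [ 693.4 -142.9] size [214.7 102.3] ang 81.5 zmed 0.0158 zmax 0.0208
px 249.0 218.0 n 130 ctr [ 365.8 -175.9] size [34.3 23.6] ang 18.6 zmed 0.0177 zmax 0.0293
px 391.0 230.0 n 331 ctr [ 683.2 -145.2] size [45.  63.4] ang 79.2 zmed 0.0157 zmax 0.028
px 320.0 241.0 n 398 ctr [ 544.2 -224.5] size [54.7 55.2] ang 6.3 zmed 0.0154 zmax 0.0172
px 239.0 253.0 n 45 ctr [ 402.  -311.5] size [ 8.  33.4] ang 90.0 zmed 0.0111 zmax 0.0132
```

View pics/s3.png

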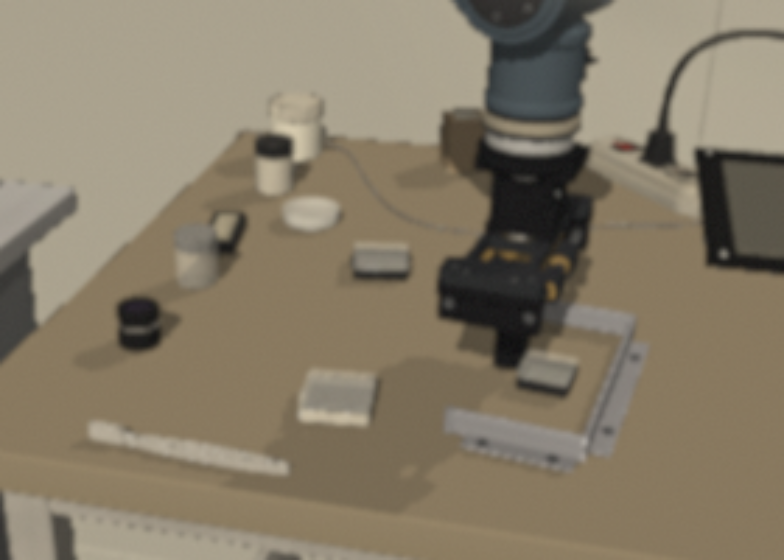

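C is in the bay (zoomed view at about (548,372)). I back off, raise, and turn the tool -90° for the sideways pushes.

Request:
move_arm --moves '[{"hand": 10,"x": -0.6,"y": 0,"z": 0,"wx": 0,"wy": 0,"wz": 0},{"hand": 20,"x": -0.8,"y": 0,"z": -0.5,"wx": 0,"wy": 0,"wz": 0},{"hand": 20,"x": -0.8,"y": 0,"z": -0.9,"wx": 0,"wy": 0,"wz": 0},{"hand": 20,"x": -0.8,"y": 0,"z": -0.9,"wx": 0,"wy": 0,"wz": 0},{"hand": 20,"x": -0.8,"y": 0,"z": -0.8,"wx": 0,"wy": 0,"wz": 0},{"hand": 20,"x": 0,"y": 0,"z": 0,"wx": 0,"wy": 0,"wz": -8.5},{"hand": 20,"x": 0,"y": 0,"z": 0,"wx": 0,"wy": 0,"wz": -8.5},{"hand": 20,"x": 0,"y": 0,"z": 0,"wx": 0,"wy": 0,"wz": -8.5},{"hand": 20,"x": 0,"y": 0,"z": 0,"wx": 0,"wy": 0,"wz": -8.5},{"hand": 20,"x": 0,"y": 0,"z": 0,"wx": 0,"wy": 0,"wz": -8.5},{"hand": 20,"x": 0,"y": 0,"z": 0,"wx": 0,"wy": 0,"wz": -8.5},{"hand": 20,"x": 0,"y": 0,"z": 0,"wx": 0,"wy": 0,"wz": -8.5},{"hand": 20,"x": 0,"y": 0,"z": 0,"wx": 0,"wy": 0,"wz": -8.5},{"hand": 20,"x": 0,"y": 0,"z": 0,"wx": 0,"wy": 0,"wz": -8.5},{"hand": 20,"x": 0,"y": 0,"z": 0,"wx": 0,"wy": 0,"wz": -8.5},{"hand": 20,"x": 0,"y": 0,"z": 0,"wx": 0,"wy": 0,"wz": -5},{"hand": 20,"x": 0,"y": 0,"z": 0,"wx": 0,"wy": 0,"wz": 0}]'

```text
time_s: 7.7
position: [0.5672, -0.1178, 0.0851]
tcp_rot: [[0.147, 0.989, -0.0], [0.989, -0.147, 0.0], [0.0, -0.0, -1.0]]
force: [-0.5, -0.2, -0.7]
opening: 0.229
```

Run:
```python
from h import *
from rig import vision
s=st();print(s["joint_positions"].round(1))
c=vision.capture("top");cv2.imwrite("pics/t4.png",c["image"][:,:,::-1])
blobs(c,zmax=.03)
```

```text
t 7.7 pos [ 0.5672 -0.1178  0.0851] bay [-75.   6.] xang-bay 89.97 F [-0.5 -0.2 -0.7]
[-22.8  37.6  95.2  -0.   47.3 -14.3]
px 105.0 71.0 n 682 ctr [753.5 307.2] size [ 36.3 185.1] ang 46.8 zmed 0.0194 zmax 0.0297
px 339.0 88.0 n 548 ctr [ 700.7 -143.9] size [208.   80.6] ang 81.7 zmed 0.0179 zmax 0.0216
px 86.0 178.0 n 178 ctr [546.1 329.6] size [32.  63.7] ang 69.0 zmed 0.0193 zmax 0.0293
px 386.0 187.0 n 428 ctr [ 538.9 -237.1] size [34.7 61.1] ang 73.6 zmed 0.0154 zmax 0.019
px 236.0 190.0 n 115 ctr [527.8  52.9] size [17.4 41.6] ang 69.7 zmed 0.0151 zmax 0.0194
px 184.0 239.0 n 216 ctr [437.7 145.1] size [18.3 54.1] ang 57.4 zmed 0.0152 zmax 0.0188
px 427.0 264.0 n 34 ctr [ 393.8 -311.8] size [ 5.3 24.5] ang 87.1 zmed 0.0121 zmax 0.0152
px 154.0 271.0 n 46 ctr [379.6 196.9] size [27.9 11. ] ang 55.1 zmed 0.0198 zmax 0.0296
```

View pics/t4.png

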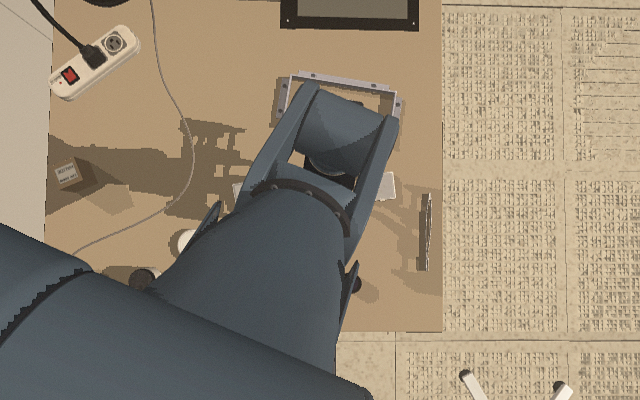

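A's left edge shows at about (236,190) and hasn't moved. I move beside A, on its +y side.

Request:
move_arm --moves '[{"hand": 20,"x": 0.5,"y": 0,"z": 0,"wx": 0,"wy": 0,"wz": 0},{"hand": 20,"x": 0.8,"y": -0.2,"z": 0,"wx": 0,"wy": 0,"wz": 0},{"hand": 20,"x": 0.8,"y": -0.3,"z": 0,"wx": 0,"wy": 0,"wz": 0},{"hand": 20,"x": 0.8,"y": -0.3,"z": 0,"wx": 0,"wy": 0,"wz": 0},{"hand": 20,"x": 0.8,"y": -0.3,"z": 0,"wx": 0,"wy": 0,"wz": 0},{"hand": 20,"x": 0.8,"y": -0.4,"z": 0,"wx": 0,"wy": 0,"wz": 0},{"hand": 20,"x": 0.8,"y": -0.4,"z": 0,"wx": 0,"wy": 0,"wz": 0},{"hand": 20,"x": 0.8,"y": -0.4,"z": 0,"wx": 0,"wy": 0,"wz": 0},{"hand": 20,"x": 0.8,"y": -0.4,"z": 0,"wx": 0,"wy": 0,"wz": 0},{"hand": 20,"x": 0.6,"y": 0,"z": 0,"wx": 0,"wy": 0,"wz": 0},{"hand": 20,"x": 0,"y": 0,"z": 0.6,"wx": 0,"wy": 0,"wz": 0},{"hand": 20,"x": 0,"y": 0,"z": 0.8,"wx": 0,"wy": 0,"wz": 0},{"hand": 20,"x": 0,"y": 0,"z": 0.8,"wx": 0,"wy": 0,"wz": 0},{"hand": 20,"x": 0,"y": 0,"z": 0.6,"wx": 0,"wy": 0,"wz": 0},{"hand": 20,"x": 0,"y": 0,"z": 0.3,"wx": 0,"wy": 0,"wz": 0},{"hand": 20,"x": 0,"y": 0,"z": 0,"wx": 0,"wy": 0,"wz": 0}]'

```text
time_s: 9.35
position: [0.5282, 0.0777, 0.0067]
tcp_rot: [[0.147, 0.989, -0.002], [0.989, -0.147, 0.0], [-0.0, -0.002, -1.0]]
force: [0.5, 0.1, -0.7]
opening: 0.228
```

Run:
```python
from h import *
from rig import vision
s=st()
c=vision.capture("scene");cv2.imwrite("pics/s5.png",cv2.resize(c["image"][100:300,200:480],None,fx=2.8,fy=2.8)[:,:,::-1])
c=vision.capture("top")
blobs(c,zmax=.03)
```

```text
t 9.35 pos [0.5282 0.0777 0.0067] bay [-142.2  193.7] xang-bay 89.97 F [ 0.5  0.1 -0.7]
px 104.0 71.0 n 706 ctr [753.6 308.1] size [ 36.1 185.6] ang 45.8 zmed 0.0195 zmax 0.0298
px 342.0 95.0 n 672 ctr [ 689.4 -142.2] size [208.6 103.2] ang 81.7 zmed 0.0182 zmax 0.0219
px 341.0 109.0 n 448 ctr [ 688.8 -146. ] size [39.9 43.4] ang 82.0 zmed 0.0151 zmax 0.0183
px 86.0 178.0 n 178 ctr [545.7 328.3] size [33.8 63.5] ang 69.2 zmed 0.02 zmax 0.0298
px 381.0 186.0 n 763 ctr [ 540.4 -223.5] size [54.6 52.8] ang 6.2 zmed 0.0155 zmax 0.0187
px 248.0 195.0 n 757 ctr [519.7  28.5] size [54.5 52.1] ang 11.9 zmed 0.0152 zmax 0.0185
px 426.0 264.0 n 36 ctr [ 393.8 -311.4] size [ 5.  24.6] ang 84.2 zmed 0.0112 zmax 0.015
px 228.0 284.0 n 798 ctr [353.4  62.4] size [33.7 83.9] ang 9.2 zmed 0.0118 zmax 0.0155
px 345.0 277.0 n 25 ctr [ 369.9 -158.3] size [ 7.7 29.4] ang 39.8 zmed 0.0128 zmax 0.0295
```

View pics/s5.png

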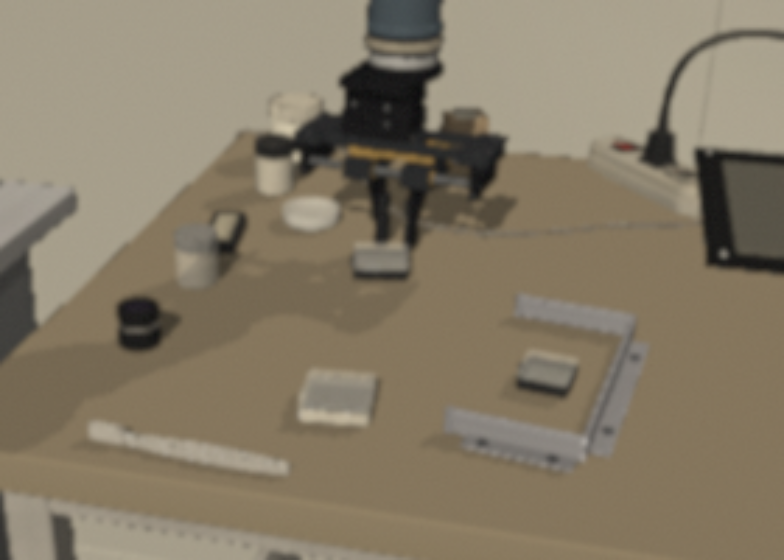

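C rests at bay (49,-4) and is aligned. The fingers stand just behind A on its +y side. I push A in -y to about y=60.

Request:
move_arm --moves '[{"hand": 20,"x": -0.2,"y": 0,"z": 0,"wx": 0,"wy": 0,"wz": 0},{"hand": 20,"x": -0.3,"y": 0,"z": 0,"wx": 0,"wy": 0,"wz": 0},{"hand": 20,"x": -0.4,"y": 0,"z": 0,"wx": 0,"wy": 0,"wz": 0},{"hand": 20,"x": -0.4,"y": 0,"z": 0,"wx": 0,"wy": 0,"wz": 0},{"hand": 20,"x": -0.4,"y": 0,"z": 0,"wx": 0,"wy": 0,"wz": 0},{"hand": 20,"x": -0.4,"y": 0,"z": 0,"wx": 0,"wy": 0,"wz": 0},{"hand": 20,"x": -0.4,"y": 0,"z": 0,"wx": 0,"wy": 0,"wz": 0},{"hand": 20,"x": -0.4,"y": 0,"z": 0,"wx": 0,"wy": 0,"wz": 0},{"hand": 20,"x": -0.4,"y": 0,"z": 0,"wx": 0,"wy": 0,"wz": 0},{"hand": 20,"x": -0.3,"y": 0,"z": 0,"wx": 0,"wy": 0,"wz": 0},{"hand": 20,"x": -0.2,"y": 0,"z": 0,"wx": 0,"wy": 0,"wz": 0},{"hand": 20,"x": -0.1,"y": 0,"z": 0,"wx": 0,"wy": 0,"wz": 0},{"hand": 20,"x": 0,"y": 0,"z": 0,"wx": 0,"wy": 0,"wz": 0}]'

```text
time_s: 10.75
position: [0.514, -0.0193, 0.0075]
tcp_rot: [[0.147, 0.989, -0.0], [0.989, -0.147, -0.0], [-0.0, -0.0, -1.0]]
force: [0.3, 0.9, 1.0]
opening: 0.231
```

Run:
```python
from h import *
from rig import vision
s=st()
c=vision.capture("scene");blobs(c,zmax=.03);cv2.imwrite("pics/s6.png",cv2.resize(c["image"][100:300,200:480],None,fx=2.8,fy=2.8)[:,:,::-1])
```

```text
t 10.75 pos [ 0.514  -0.0193  0.0075] bay [-142.    95.7] xang-bay 89.97 F [0.3 0.9 1. ]
px 154.0 182.0 n 983 ctr [ 27.4 -36.5] size [206.1 127.1] ang 35.2 zmed 0.0138 zmax 0.0291
px 307.0 177.0 n 70 ctr [424.8 111.8] size [27.6 54. ] ang 59.6 zmed 0.0148 zmax 0.0181
px 281.0 181.0 n 116 ctr [359.2  59.5] size [32.3 83.8] ang 9.9 zmed 0.0122 zmax 0.0137
px 270.0 196.0 n 117 ctr [371.9 -55.4] size [36.3 19.4] ang 16.9 zmed 0.0186 zmax 0.0291
px 322.0 203.0 n 343 ctr [505.1 -46.8] size [77.4 52.1] ang 78.9 zmed 0.0157 zmax 0.0286
px 397.0 236.0 n 659 ctr [ 693.4 -143.5] size [212.5 102.1] ang 81.6 zmed 0.0158 zmax 0.021
px 249.0 218.0 n 131 ctr [ 367.3 -177.5] size [34.4 18.9] ang 24.4 zmed 0.0181 zmax 0.0294
px 395.0 232.0 n 229 ctr [ 692.6 -147.8] size [41.7 42.6] ang 81.3 zmed 0.0155 zmax 0.0175
px 320.0 241.0 n 399 ctr [ 544.2 -223.7] size [54.3 57.5] ang 6.2 zmed 0.0155 zmax 0.0171
px 238.0 253.0 n 42 ctr [ 399.9 -312.4] size [ 6.1 28.4] ang 85.7 zmed 0.0111 zmax 0.0136
```

View pics/s6.png

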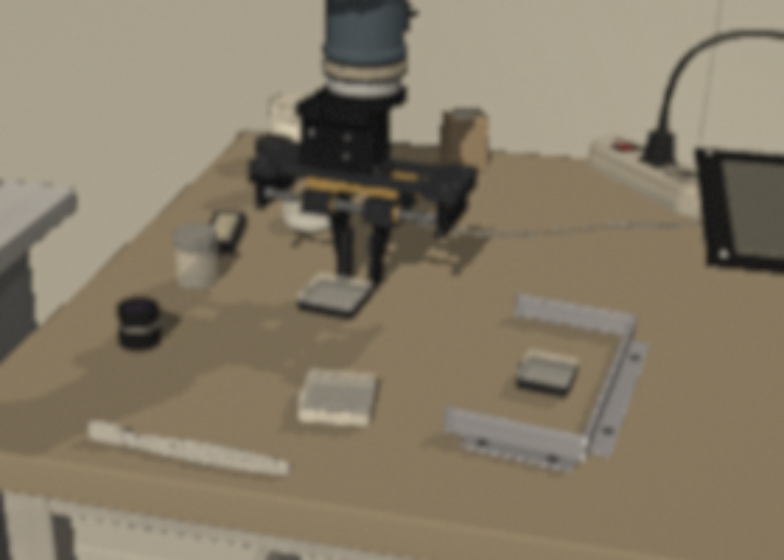

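A is now aligned, around y≈60. Next is B: I back off, go over, and come down on its -y side.

Request:
move_arm --moves '[{"hand": 20,"x": 0.5,"y": 0,"z": 0,"wx": 0,"wy": 0,"wz": 0},{"hand": 20,"x": 0,"y": 0,"z": -0.8,"wx": 0,"wy": 0,"wz": 0},{"hand": 20,"x": 0,"y": 0,"z": -0.8,"wx": 0,"wy": 0,"wz": 0},{"hand": 20,"x": -0.4,"y": 0,"z": -0.8,"wx": 0,"wy": 0,"wz": 0},{"hand": 20,"x": -0.9,"y": 0,"z": -0.4,"wx": 0,"wy": 0,"wz": 0},{"hand": 20,"x": -0.9,"y": 0.3,"z": 0,"wx": 0,"wy": 0,"wz": 0},{"hand": 20,"x": -0.9,"y": 0.3,"z": 0,"wx": 0,"wy": 0,"wz": 0},{"hand": 20,"x": -0.9,"y": 0.3,"z": 0,"wx": 0,"wy": 0,"wz": 0},{"hand": 20,"x": -0.9,"y": 0.3,"z": 0,"wx": 0,"wy": 0,"wz": 0},{"hand": 20,"x": -0.9,"y": 0.3,"z": 0,"wx": 0,"wy": 0,"wz": 0},{"hand": 20,"x": -0.9,"y": 0.3,"z": 0,"wx": 0,"wy": 0,"wz": 0},{"hand": 20,"x": -0.9,"y": 0.3,"z": 0,"wx": 0,"wy": 0,"wz": 0},{"hand": 20,"x": -0.9,"y": 0.1,"z": 0,"wx": 0,"wy": 0,"wz": 0},{"hand": 20,"x": -0.9,"y": 0,"z": 0,"wx": 0,"wy": 0,"wz": 0},{"hand": 20,"x": -0.9,"y": 0,"z": 0,"wx": 0,"wy": 0,"wz": 0},{"hand": 20,"x": -0.5,"y": 0,"z": 0,"wx": 0,"wy": 0,"wz": 0},{"hand": 20,"x": 0,"y": 0,"z": 0,"wx": 0,"wy": 0,"wz": 0}]'

```text
time_s: 12.5
position: [0.5311, -0.2825, 0.0775]
tcp_rot: [[0.148, 0.989, 0.001], [0.989, -0.148, -0.001], [-0.0, 0.001, -1.0]]
force: [-0.2, -0.1, 0.3]
opening: 0.226
```

Run:
```python
from h import *
from rig import vision
s=st()
c=vision.capture("scene");blobs(c,zmax=.03)
```

```text
t 12.5 pos [ 0.5311 -0.2825  0.0775] bay [ -86.6 -162.2] xang-bay 89.91 F [-0.2 -0.1  0.3]
px 154.0 182.0 n 998 ctr [ 28.  -36.9] size [206.1 125.8] ang 35.3 zmed 0.0139 zmax 0.0291
px 270.0 196.0 n 118 ctr [372.  -54.6] size [36.1 17.7] ang 20.1 zmed 0.0188 zmax 0.0294
px 309.0 205.0 n 30 ctr [478.5 -63.3] size [ 8.8 37.7] ang 3.6 zmed 0.0152 zmax 0.0165
px 326.0 205.0 n 106 ctr [519.1 -60. ] size [24.  54.5] ang 2.9 zmed 0.0154 zmax 0.0172
px 398.0 236.0 n 664 ctr [ 693.6 -143.2] size [213.7 102.1] ang 81.6 zmed 0.0157 zmax 0.0208
px 249.0 218.0 n 134 ctr [ 367.1 -177.2] size [34.5 18.4] ang 24.4 zmed 0.0188 zmax 0.0299
px 395.0 232.0 n 230 ctr [ 692.9 -147.6] size [43.3 42.4] ang 81.3 zmed 0.0155 zmax 0.0173
px 320.0 240.0 n 395 ctr [ 544.3 -224.3] size [54.3 55.9] ang 6.4 zmed 0.0154 zmax 0.0171
px 238.0 253.0 n 42 ctr [ 398.1 -312.8] size [ 7.9 26.1] ang 84.5 zmed 0.0113 zmax 0.014
```

Request:
move_arm --moves '[{"hand": 20,"x": 0.3,"y": 0,"z": 0.4,"wx": 0,"wy": 0,"wz": 0},{"hand": 20,"x": 0,"y": 0,"z": 0.8,"wx": 0,"wy": 0,"wz": 0},{"hand": 20,"x": 0,"y": 0,"z": 0.8,"wx": 0,"wy": 0,"wz": 0},{"hand": 20,"x": 0,"y": 0,"z": 0.5,"wx": 0,"wy": 0,"wz": 0},{"hand": 20,"x": 0,"y": 0,"z": 0.3,"wx": 0,"wy": 0,"wz": 0},{"hand": 20,"x": 0,"y": 0,"z": 0,"wx": 0,"wy": 0,"wz": 0},{"hand": 20,"x": 0.2,"y": 0,"z": 0,"wx": 0,"wy": 0,"wz": 0},{"hand": 20,"x": 0.3,"y": 0,"z": 0,"wx": 0,"wy": 0,"wz": 0},{"hand": 20,"x": 0.4,"y": 0,"z": 0,"wx": 0,"wy": 0,"wz": 0},{"hand": 20,"x": 0.4,"y": 0,"z": 0,"wx": 0,"wy": 0,"wz": 0},{"hand": 20,"x": 0.4,"y": 0,"z": 0,"wx": 0,"wy": 0,"wz": 0},{"hand": 20,"x": 0.3,"y": 0,"z": 0,"wx": 0,"wy": 0,"wz": 0},{"hand": 20,"x": 0.2,"y": 0,"z": 0,"wx": 0,"wy": 0,"wz": 0},{"hand": 20,"x": 0,"y": 0,"z": 0,"wx": 0,"wy": 0,"wz": 0}]'

```text
time_s: 13.95
position: [0.5399, -0.2189, 0.0075]
tcp_rot: [[0.145, 0.989, -0.0], [0.989, -0.145, 0.0], [0.0, -0.0, -1.0]]
force: [-0.8, -0.2, -0.1]
opening: 0.231
```

Run:
```python
from h import *
from rig import vision
s=st()
c=vision.capture("scene");blobs(c,zmax=.03);cv2.imwrite("pics/s7.png",cv2.resize(c["image"][100:300,200:480],None,fx=2.8,fy=2.8)[:,:,::-1])
c=vision.capture("top");print("top");blobs(c,zmax=.03)
```

```text
t 13.95 pos [ 0.5399 -0.2189  0.0075] bay [-87.2 -98. ] xang-bay 90.04 F [-0.8 -0.2 -0.1]
px 365.0 155.0 n 111 ctr [554.  328.3] size [33.3 62.3] ang 74.0 zmed 0.019 zmax 0.0289
px 154.0 182.0 n 995 ctr [ 29.2 -36.5] size [205.6 126.3] ang 36.3 zmed 0.014 zmax 0.0293
px 281.0 179.0 n 69 ctr [351.1  75.5] size [62.5 33.6] ang 76.9 zmed 0.012 zmax 0.0138
px 267.0 196.0 n 60 ctr [363.1 -59. ] size [ 6.8 25. ] ang 72.3 zmed 0.0187 zmax 0.0289
px 318.0 207.0 n 25 ctr [503.9 -75.6] size [18.5 14.3] ang 83.9 zmed 0.0151 zmax 0.0166
px 397.0 237.0 n 656 ctr [ 693.5 -143.1] size [213.2 102.1] ang 81.5 zmed 0.0158 zmax 0.021
px 249.0 218.0 n 130 ctr [ 367. -178.] size [34.4 17.9] ang 21.2 zmed 0.0181 zmax 0.029
px 328.0 234.0 n 378 ctr [ 555.8 -196.9] size [80.1 54.2] ang 76.5 zmed 0.0156 zmax 0.0278
px 395.0 232.0 n 229 ctr [ 693.1 -148.1] size [43.6 42.1] ang 80.8 zmed 0.0155 zmax 0.0171
px 238.0 253.0 n 41 ctr [ 398.7 -313. ] size [ 7.2 25.7] ang 82.9 zmed 0.0112 zmax 0.0137
top
px 104.0 72.0 n 685 ctr [753.5 307.4] size [ 35.7 185.1] ang 46.5 zmed 0.0196 zmax 0.0297
px 338.0 90.0 n 589 ctr [ 694.4 -142.9] size [208.4  94.2] ang 81.9 zmed 0.0178 zmax 0.0222
px 341.0 109.0 n 452 ctr [ 688.9 -145.9] size [39.9 42.8] ang 81.9 zmed 0.015 zmax 0.0186
px 87.0 168.0 n 75 ctr [564.7 325.2] size [38.2  2.5] ang 23.2 zmed 0.0203 zmax 0.0295
px 355.0 168.0 n 84 ctr [ 574.  -170.5] size [22.5 21.3] ang 60.1 zmed 0.0153 zmax 0.019
px 79.0 188.0 n 54 ctr [529.1 339.9] size [ 1.8 35.1] ang 23.6 zmed 0.0191 zmax 0.0287
```

View pics/s7.png

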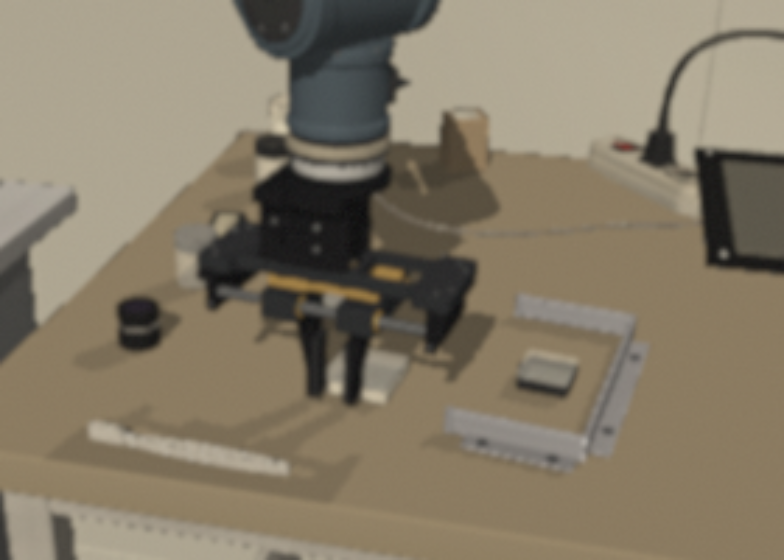

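B was pushed and aligned; in the zoomed view it's at (370,375). I back off, raise, and turn back to face the bay.

Request:
move_arm --moves '[{"hand": 20,"x": -0.5,"y": 0,"z": 0,"wx": 0,"wy": 0,"wz": 0},{"hand": 20,"x": 0,"y": 0,"z": -0.8,"wx": 0,"wy": 0,"wz": 0},{"hand": 20,"x": 0,"y": -0.6,"z": -0.8,"wx": 0,"wy": 0,"wz": 0},{"hand": 20,"x": 0,"y": -0.8,"z": -0.8,"wx": 0,"wy": 0,"wz": 0},{"hand": 20,"x": 0,"y": -0.8,"z": -0.4,"wx": 0,"wy": 0,"wz": 0},{"hand": 20,"x": 0,"y": -0.3,"z": 0,"wx": 0,"wy": 0,"wz": 0},{"hand": 20,"x": 0,"y": 0,"z": 0,"wx": 0,"wy": 0,"wz": 8.5},{"hand": 20,"x": 0,"y": 0,"z": 0,"wx": 0,"wy": 0,"wz": 8.5},{"hand": 20,"x": 0,"y": 0,"z": 0,"wx": 0,"wy": 0,"wz": 8.5},{"hand": 20,"x": 0,"y": 0,"z": 0,"wx": 0,"wy": 0,"wz": 8.5},{"hand": 20,"x": 0,"y": 0,"z": 0,"wx": 0,"wy": 0,"wz": 8.5},{"hand": 20,"x": 0,"y": 0,"z": 0,"wx": 0,"wy": 0,"wz": 8.5},{"hand": 20,"x": 0,"y": 0,"z": 0,"wx": 0,"wy": 0,"wz": 8.5},{"hand": 20,"x": 0,"y": 0,"z": 0,"wx": 0,"wy": 0,"wz": 8.5},{"hand": 20,"x": 0,"y": 0,"z": 0,"wx": 0,"wy": 0,"wz": 8.5},{"hand": 20,"x": 0,"y": 0,"z": 0,"wx": 0,"wy": 0,"wz": 8.5},{"hand": 20,"x": 0,"y": 0,"z": 0,"wx": 0,"wy": 0,"wz": 5},{"hand": 20,"x": 0,"y": 0,"z": 0,"wx": 0,"wy": 0,"wz": 0}]'

```text
time_s: 15.85
position: [0.4765, -0.224, 0.0769]
tcp_rot: [[0.989, -0.147, 0.0], [-0.147, -0.989, -0.0], [0.0, 0.0, -1.0]]
force: [-0.1, 0.5, 0.2]
opening: 0.227
```

Run:
```python
from h import *
from rig import vision
s=st()
c=vision.capture("scene");blobs(c,zmax=.03)
c=vision.capture("top");print("top");blobs(c,zmax=.03);cv2.imwrite("pics/t8.png",c["image"][:,:,::-1])
```

```text
t 15.85 pos [ 0.4765 -0.224   0.0769] bay [-149.1 -112.3] xang-bay -0.05 F [-0.1  0.5  0.2]
px 154.0 182.0 n 986 ctr [ 26.  -35.8] size [206.  129.1] ang 33.8 zmed 0.0139 zmax 0.0291
px 313.0 176.0 n 119 ctr [440.8 121.2] size [62.1 40.3] ang 57.3 zmed 0.0151 zmax 0.0172
px 269.0 197.0 n 91 ctr [370.9 -54.8] size [36.2 18.2] ang 13.6 zmed 0.0169 zmax 0.0272
px 320.0 205.0 n 255 ctr [502.9 -56.9] size [55.5 51.2] ang 81.4 zmed 0.0154 zmax 0.0172
px 397.0 236.0 n 658 ctr [ 693.4 -144.6] size [211.9 101.8] ang 81.6 zmed 0.0159 zmax 0.0208
px 249.0 218.0 n 134 ctr [ 364.9 -176.9] size [35.4 20.9] ang 10.3 zmed 0.0187 zmax 0.0295
px 331.0 232.0 n 366 ctr [ 558.2 -184.6] size [56.1 53.3] ang 83.3 zmed 0.0154 zmax 0.0172
px 395.0 232.0 n 229 ctr [ 693.  -147.6] size [42.3 42.2] ang 81.4 zmed 0.0157 zmax 0.0175
px 239.0 253.0 n 47 ctr [ 403.1 -313.4] size [ 6.9 34.7] ang 84.5 zmed 0.0109 zmax 0.0138
top
px 104.0 71.0 n 711 ctr [754.2 308.5] size [ 37.2 185.2] ang 45.3 zmed 0.0196 zmax 0.0298
px 342.0 95.0 n 674 ctr [ 689.4 -142.2] size [208.8 102.8] ang 81.7 zmed 0.0181 zmax 0.022
px 341.0 109.0 n 447 ctr [ 688.9 -146. ] size [39.9 42.7] ang 81.5 zmed 0.0153 zmax 0.0181
px 86.0 178.0 n 175 ctr [546.2 328.6] size [31.4 63.2] ang 70.1 zmed 0.0191 zmax 0.0294
px 361.0 178.0 n 685 ctr [ 554.2 -183.6] size [52.4 52. ] ang 81.6 zmed 0.0153 zmax 0.0187
px 292.0 208.0 n 762 ctr [496.6 -55.5] size [52.1 54.3] ang 81.4 zmed 0.0154 zmax 0.019
```

View pics/t8.png

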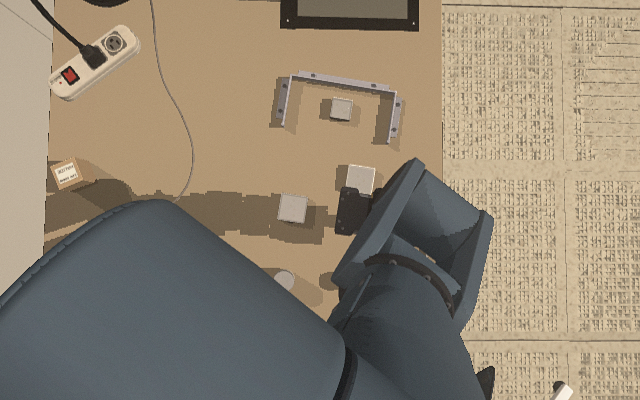

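B is at bay (-78,-61) and A at (-154,57), both aligned. I line up behind B and push in.

Request:
move_arm --moves '[{"hand": 20,"x": 0,"y": -0.6,"z": 0,"wx": 0,"wy": 0,"wz": 0},{"hand": 20,"x": 0,"y": -0.7,"z": 0,"wx": 0,"wy": 0,"wz": 0},{"hand": 20,"x": 0,"y": -0.7,"z": 0.4,"wx": 0,"wy": 0,"wz": 0},{"hand": 20,"x": 0,"y": 0,"z": 0.8,"wx": 0,"wy": 0,"wz": 0},{"hand": 20,"x": 0,"y": 0,"z": 0.8,"wx": 0,"wy": 0,"wz": 0},{"hand": 20,"x": 0,"y": 0,"z": 0.5,"wx": 0,"wy": 0,"wz": 0},{"hand": 20,"x": 0,"y": 0,"z": 0.3,"wx": 0,"wy": 0,"wz": 0},{"hand": 20,"x": 0,"y": 0,"z": 0,"wx": 0,"wy": 0,"wz": 0}]'

```text
time_s: 16.75
position: [0.4831, -0.1732, 0.0067]
tcp_rot: [[0.989, -0.146, -0.002], [-0.146, -0.989, 0.001], [-0.002, -0.001, -1.0]]
force: [-0.3, 0.9, 0.2]
opening: 0.231
```

Request:
move_arm --moves '[{"hand": 20,"x": 0.3,"y": 0,"z": 0,"wx": 0,"wy": 0,"wz": 0},{"hand": 20,"x": 0.4,"y": 0,"z": 0,"wx": 0,"wy": 0,"wz": 0},{"hand": 20,"x": 0.4,"y": 0,"z": 0,"wx": 0,"wy": 0,"wz": 0},{"hand": 20,"x": 0.4,"y": 0,"z": 0,"wx": 0,"wy": 0,"wz": 0},{"hand": 20,"x": 0.4,"y": 0,"z": 0,"wx": 0,"wy": 0,"wz": 0},{"hand": 20,"x": 0.4,"y": 0,"z": 0,"wx": 0,"wy": 0,"wz": 0},{"hand": 20,"x": 0.4,"y": 0,"z": 0,"wx": 0,"wy": 0,"wz": 0},{"hand": 20,"x": 0.4,"y": 0,"z": 0,"wx": 0,"wy": 0,"wz": 0}]'

```text
time_s: 17.55
position: [0.561, -0.1851, 0.0075]
tcp_rot: [[0.989, -0.146, -0.0], [-0.146, -0.989, 0.0], [-0.0, -0.0, -1.0]]
force: [-0.1, -1.1, -0.2]
opening: 0.23
```

Run:
```python
from h import *
from rig import vision
s=st()
c=vision.capture("scene");blobs(c,zmax=.03);cv2.imwrite("pics/s9.png",cv2.resize(c["image"][100:300,200:480],None,fx=2.8,fy=2.8)[:,:,::-1])
```

```text
t 17.55 pos [ 0.561  -0.1851  0.0075] bay [-71.3 -61.4] xang-bay -0.01 F [-0.1 -1.1 -0.2]
px 310.0 151.0 n 70 ctr [381.7 321.6] size [52.3 17.9] ang 61.4 zmed 0.0191 zmax 0.0292
px 298.0 163.0 n 98 ctr [372.  198.1] size [43.6 26.5] ang 20.1 zmed 0.0196 zmax 0.0297
px 154.0 182.0 n 988 ctr [ 29.5 -37.9] size [206.2 124.5] ang 36.0 zmed 0.0138 zmax 0.0293
px 311.0 175.0 n 168 ctr [432.1 124.3] size [58.6 58.7] ang 20.5 zmed 0.0155 zmax 0.0174
px 281.0 181.0 n 116 ctr [359.1  60.4] size [31.7 83.5] ang 9.7 zmed 0.012 zmax 0.014
px 270.0 196.0 n 118 ctr [371.9 -53.9] size [36.2 15.6] ang 20.2 zmed 0.0188 zmax 0.0296
px 397.0 237.0 n 652 ctr [ 693.4 -143.9] size [212.8 102.3] ang 81.6 zmed 0.016 zmax 0.0209
px 249.0 218.0 n 133 ctr [ 366.5 -177.4] size [34.5 21. ] ang 18.6 zmed 0.0183 zmax 0.0295
px 345.0 235.0 n 513 ctr [ 588.6 -189.2] size [54.8 75.6] ang 82.7 zmed 0.0156 zmax 0.028
px 395.0 232.0 n 229 ctr [ 692.7 -147.5] size [44.3 42.7] ang 81.1 zmed 0.0154 zmax 0.0171
px 238.0 253.0 n 42 ctr [ 399.4 -312. ] size [ 7.2 25.2] ang 86.8 zmed 0.0112 zmax 0.0133
```

View pics/s9.png

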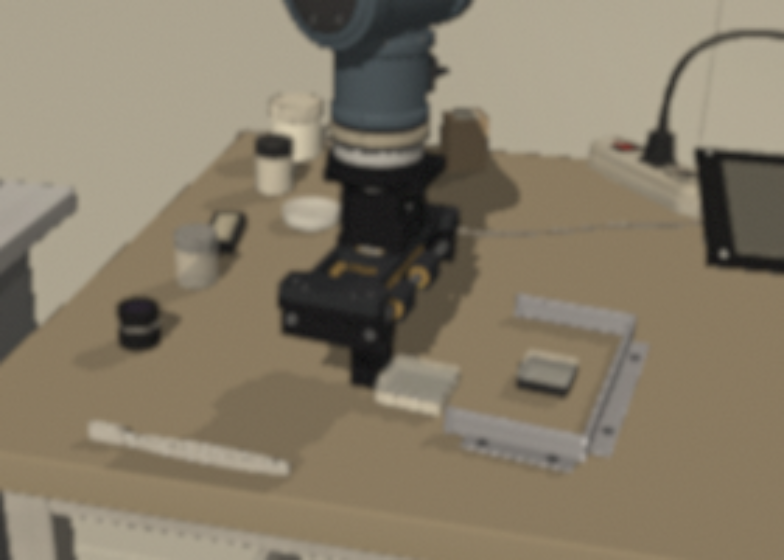

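B is straight ahead of the fingers, and its edge lies inside the wall line. I continue.

Request:
move_arm --moves '[{"hand": 20,"x": 0.3,"y": 0,"z": 0,"wx": 0,"wy": 0,"wz": 0},{"hand": 20,"x": 0.4,"y": 0,"z": 0,"wx": 0,"wy": 0,"wz": 0},{"hand": 20,"x": 0.4,"y": 0,"z": 0,"wx": 0,"wy": 0,"wz": 0},{"hand": 20,"x": 0.4,"y": 0,"z": 0,"wx": 0,"wy": 0,"wz": 0},{"hand": 20,"x": 0.4,"y": 0,"z": 0,"wx": 0,"wy": 0,"wz": 0},{"hand": 20,"x": 0.4,"y": 0,"z": 0,"wx": 0,"wy": 0,"wz": 0},{"hand": 20,"x": 0.4,"y": 0,"z": 0,"wx": 0,"wy": 0,"wz": 0},{"hand": 20,"x": 0.3,"y": 0,"z": 0,"wx": 0,"wy": 0,"wz": 0},{"hand": 20,"x": 0.2,"y": 0,"z": 0,"wx": 0,"wy": 0,"wz": 0},{"hand": 20,"x": 0,"y": 0,"z": 0,"wx": 0,"wy": 0,"wz": 0}]'

```text
time_s: 18.6
position: [0.6403, -0.197, 0.0076]
tcp_rot: [[0.989, -0.146, 0.001], [-0.146, -0.989, -0.0], [0.001, 0.0, -1.0]]
force: [0.8, 0.0, -0.2]
opening: 0.228
```

Run:
```python
from h import *
from rig import vision
s=st()
c=vision.capture("scene");cv2.imwrite("pics/s10.png",cv2.resize(c["image"][100:300,200:480],None,fx=2.8,fy=2.8)[:,:,::-1])
```

```text
t 18.6 pos [ 0.6403 -0.197   0.0076] bay [  8.9 -61.6] xang-bay -0.01 F [ 0.8  0.  -0.2]
```

View pics/s10.png

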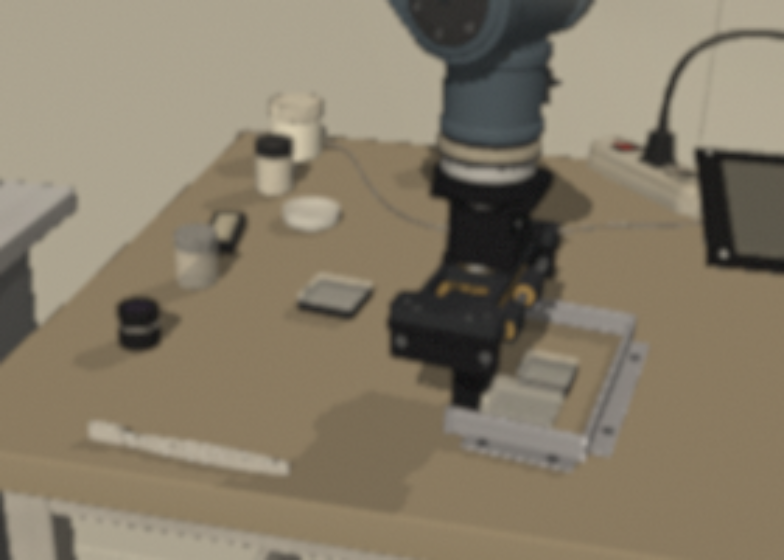

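B is inside the bay (zoomed view at about (525,400)). Next is A's final push.

Request:
move_arm --moves '[{"hand": 20,"x": -0.6,"y": 0,"z": 0,"wx": 0,"wy": 0,"wz": 0},{"hand": 20,"x": -0.7,"y": 0,"z": -0.6,"wx": 0,"wy": 0,"wz": 0},{"hand": 20,"x": -0.7,"y": 0,"z": -0.8,"wx": 0,"wy": 0,"wz": 0},{"hand": 20,"x": -0.7,"y": -0.4,"z": -0.8,"wx": 0,"wy": 0,"wz": 0},{"hand": 20,"x": -0.7,"y": -0.5,"z": -0.6,"wx": 0,"wy": 0,"wz": 0},{"hand": 20,"x": -0.7,"y": -0.5,"z": 0,"wx": 0,"wy": 0,"wz": 0},{"hand": 20,"x": -0.7,"y": -0.5,"z": 0,"wx": 0,"wy": 0,"wz": 0},{"hand": 20,"x": -0.7,"y": -0.5,"z": 0,"wx": 0,"wy": 0,"wz": 0},{"hand": 20,"x": -0.7,"y": -0.5,"z": 0,"wx": 0,"wy": 0,"wz": 0},{"hand": 20,"x": -0.7,"y": -0.5,"z": 0,"wx": 0,"wy": 0,"wz": 0},{"hand": 20,"x": -0.7,"y": -0.5,"z": 0,"wx": 0,"wy": 0,"wz": 0},{"hand": 20,"x": -0.7,"y": -0.5,"z": 0,"wx": 0,"wy": 0,"wz": 0},{"hand": 20,"x": 0,"y": -0.3,"z": 0,"wx": 0,"wy": 0,"wz": 0},{"hand": 20,"x": 0,"y": 0,"z": 0.5,"wx": 0,"wy": 0,"wz": 0},{"hand": 20,"x": 0,"y": 0,"z": 0.8,"wx": 0,"wy": 0,"wz": 0},{"hand": 20,"x": 0,"y": 0,"z": 0.8,"wx": 0,"wy": 0,"wz": 0},{"hand": 20,"x": 0,"y": 0,"z": 0.4,"wx": 0,"wy": 0,"wz": 0},{"hand": 20,"x": 0,"y": 0,"z": 0.3,"wx": 0,"wy": 0,"wz": 0},{"hand": 20,"x": 0,"y": 0,"z": 0,"wx": 0,"wy": 0,"wz": 0}]'

```text
time_s: 20.55
position: [0.4515, -0.0503, 0.0069]
tcp_rot: [[0.989, -0.147, -0.001], [-0.147, -0.989, 0.0], [-0.001, -0.0, -1.0]]
force: [-1.0, 0.0, -0.5]
opening: 0.231
```

Run:
```python
from h import *
from rig import vision
s=st()
c=vision.capture("scene");blobs(c,zmax=.03);cv2.imwrite("pics/s11.png",cv2.resize(c["image"][100:300,200:480],None,fx=2.8,fy=2.8)[:,:,::-1])
c=vision.capture("top");print("top");blobs(c,zmax=.03)
```

```text
t 20.55 pos [ 0.4515 -0.0503  0.0069] bay [-199.3   55.9] xang-bay -0.03 F [-1.   0.  -0.5]
px 365.0 155.0 n 113 ctr [553.7 327.4] size [35.4 63.4] ang 73.3 zmed 0.0189 zmax 0.0291
px 154.0 182.0 n 992 ctr [ 27.1 -36.5] size [205.8 127.3] ang 34.7 zmed 0.0139 zmax 0.0295
px 317.0 177.0 n 36 ctr [452.6 116.9] size [35.9 17.8] ang 48.8 zmed 0.0143 zmax 0.0171
px 270.0 196.0 n 118 ctr [371.9 -54.2] size [36.3 17.8] ang 19.0 zmed 0.019 zmax 0.0296
px 301.0 200.0 n 120 ctr [453.1 -52. ] size [39.9 24. ] ang 80.9 zmed 0.0193 zmax 0.0294
px 320.0 205.0 n 254 ctr [502.9 -57.1] size [58. 52.] ang 83.1 zmed 0.0154 zmax 0.0171
px 394.0 238.0 n 1261 ctr [ 693.5 -144.6] size [212.3 102.6] ang 81.7 zmed 0.0156 zmax 0.0209
px 249.0 218.0 n 130 ctr [ 366.6 -176.8] size [34.3 20.2] ang 21.8 zmed 0.0183 zmax 0.0295
px 238.0 253.0 n 41 ctr [ 398.4 -311.8] size [24.8  7.6] ang 0.8 zmed 0.0113 zmax 0.0135
top
px 105.0 71.0 n 685 ctr [753.3 307.5] size [ 38.3 185.6] ang 46.4 zmed 0.0193 zmax 0.0298
px 342.0 95.0 n 673 ctr [ 689.6 -142.2] size [208.4 103.5] ang 81.5 zmed 0.018 zmax 0.0221
px 341.0 109.0 n 447 ctr [ 689.1 -146.1] size [39.9 42.6] ang 81.4 zmed 0.0151 zmax 0.0187
px 369.0 117.0 n 748 ctr [ 674.7 -200.6] size [52. 55.] ang 81.7 zmed 0.0152 zmax 0.0187
px 86.0 177.0 n 175 ctr [547.1 328.2] size [31.5 61.5] ang 70.6 zmed 0.0189 zmax 0.0294
px 294.0 201.0 n 369 ctr [508.5 -57.2] size [52.  30.1] ang 81.1 zmed 0.0153 zmax 0.019
px 195.0 237.0 n 363 ctr [442.  124.8] size [53.5 28.2] ang 69.6 zmed 0.0154 zmax 0.0186
px 426.0 264.0 n 38 ctr [ 393.8 -311.2] size [ 5.  24.5] ang 84.9 zmed 0.0111 zmax 0.0154
```

View pics/s11.png

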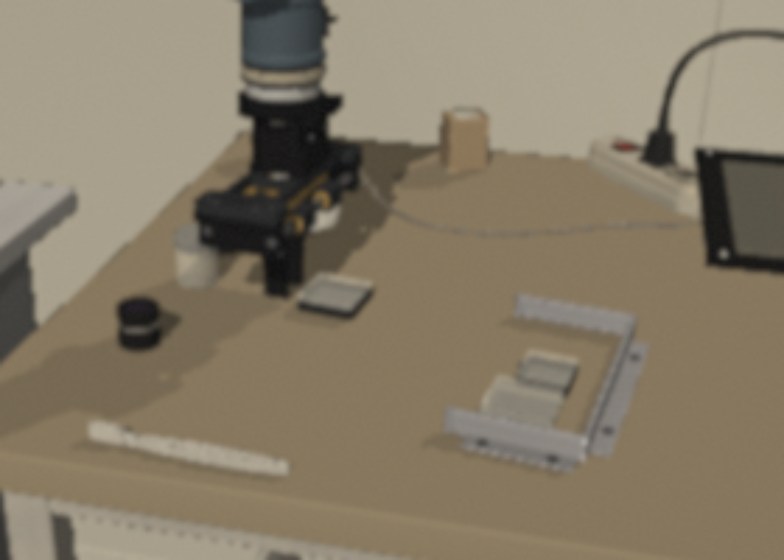

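B rests at bay (43.5,-60). The fingers are behind A, so I push it in.

Request:
move_arm --moves '[{"hand": 20,"x": 0.3,"y": 0,"z": 0,"wx": 0,"wy": 0,"wz": 0},{"hand": 20,"x": 0.4,"y": 0,"z": 0,"wx": 0,"wy": 0,"wz": 0},{"hand": 20,"x": 0.4,"y": 0,"z": 0,"wx": 0,"wy": 0,"wz": 0},{"hand": 20,"x": 0.4,"y": 0,"z": 0,"wx": 0,"wy": 0,"wz": 0},{"hand": 20,"x": 0.4,"y": 0,"z": 0,"wx": 0,"wy": 0,"wz": 0},{"hand": 20,"x": 0.4,"y": 0,"z": 0,"wx": 0,"wy": 0,"wz": 0},{"hand": 20,"x": 0.4,"y": 0,"z": 0,"wx": 0,"wy": 0,"wz": 0},{"hand": 20,"x": 0.4,"y": 0,"z": 0,"wx": 0,"wy": 0,"wz": 0},{"hand": 20,"x": 0.4,"y": 0,"z": 0,"wx": 0,"wy": 0,"wz": 0},{"hand": 20,"x": 0.4,"y": 0,"z": 0,"wx": 0,"wy": 0,"wz": 0},{"hand": 20,"x": 0.4,"y": 0,"z": 0,"wx": 0,"wy": 0,"wz": 0},{"hand": 20,"x": 0.4,"y": 0,"z": 0,"wx": 0,"wy": 0,"wz": 0}]'

```text
time_s: 21.85
position: [0.5684, -0.0675, 0.0075]
tcp_rot: [[0.989, -0.146, 0.0], [-0.146, -0.989, 0.0], [0.0, -0.0, -1.0]]
force: [-0.1, -0.1, 0.1]
opening: 0.229
```

Run:
```python
from h import *
from rig import vision
s=st()
c=vision.capture("scene");blobs(c,zmax=.03);cv2.imwrite("pics/s12.png",cv2.resize(c["image"][100:300,200:480],None,fx=2.8,fy=2.8)[:,:,::-1])
```

```text
t 21.85 pos [ 0.5684 -0.0675  0.0075] bay [-81.1  56. ] xang-bay -0.02 F [-0.1 -0.1  0.1]
px 369.0 155.0 n 42 ctr [571.3 326.3] size [33.6  9.1] ang 17.9 zmed 0.0237 zmax 0.0294
px 298.0 163.0 n 95 ctr [370.7 197.2] size [43.4 28.2] ang 13.2 zmed 0.0193 zmax 0.0296
px 154.0 182.0 n 989 ctr [ 27.6 -36.4] size [206. 126.] ang 35.3 zmed 0.0138 zmax 0.0293
px 311.0 175.0 n 168 ctr [432.  124.9] size [57.8 60.1] ang 16.0 zmed 0.0155 zmax 0.0175
px 281.0 181.0 n 116 ctr [358.8  61.6] size [31.6 86.5] ang 8.6 zmed 0.012 zmax 0.0139
px 270.0 196.0 n 119 ctr [372.4 -54.2] size [36.4 18.9] ang 24.0 zmed 0.0188 zmax 0.0296
px 357.0 211.0 n 389 ctr [596.9 -69.7] size [57.6 75. ] ang 79.4 zmed 0.0155 zmax 0.0284
px 394.0 238.0 n 1265 ctr [ 693.5 -143.3] size [213.8 102. ] ang 81.6 zmed 0.0156 zmax 0.0206
px 249.0 218.0 n 130 ctr [ 366.5 -176.8] size [34.2 19.6] ang 20.7 zmed 0.018 zmax 0.0295
px 239.0 253.0 n 45 ctr [ 403.2 -312.3] size [ 6.7 35.1] ang 88.6 zmed 0.011 zmax 0.0133
```

View pics/s12.png

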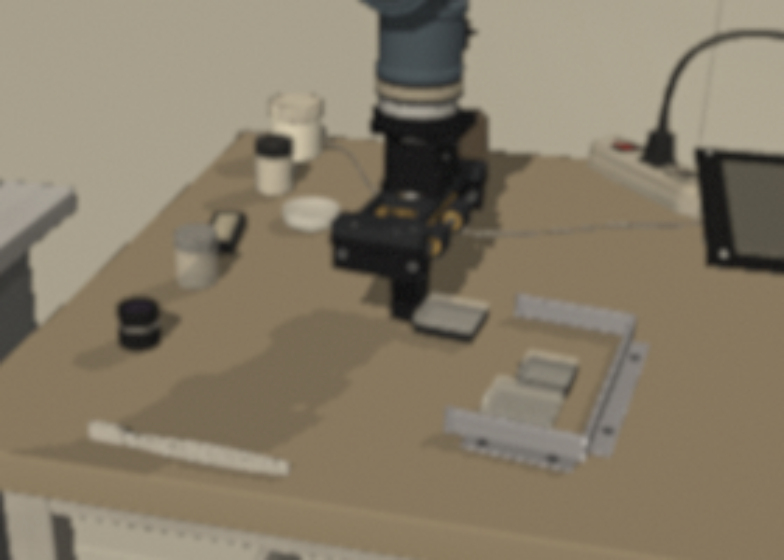

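A is straight and between the wall and C's lane. I finish the push with 91 mm, then back off and rise clear.

Request:
move_arm --moves '[{"hand": 20,"x": 0.3,"y": 0,"z": 0,"wx": 0,"wy": 0,"wz": 0},{"hand": 20,"x": 0.4,"y": 0,"z": 0,"wx": 0,"wy": 0,"wz": 0},{"hand": 20,"x": 0.4,"y": 0,"z": 0,"wx": 0,"wy": 0,"wz": 0},{"hand": 20,"x": 0.4,"y": 0,"z": 0,"wx": 0,"wy": 0,"wz": 0},{"hand": 20,"x": 0.4,"y": 0,"z": 0,"wx": 0,"wy": 0,"wz": 0},{"hand": 20,"x": 0.4,"y": 0,"z": 0,"wx": 0,"wy": 0,"wz": 0},{"hand": 20,"x": 0.4,"y": 0,"z": 0,"wx": 0,"wy": 0,"wz": 0},{"hand": 20,"x": 0.4,"y": 0,"z": 0,"wx": 0,"wy": 0,"wz": 0},{"hand": 20,"x": 0.3,"y": 0,"z": 0,"wx": 0,"wy": 0,"wz": 0},{"hand": 20,"x": 0.2,"y": 0,"z": 0,"wx": 0,"wy": 0,"wz": 0},{"hand": 20,"x": 0,"y": 0,"z": 0,"wx": 0,"wy": 0,"wz": 0}]'

```text
time_s: 23.0
position: [0.6576, -0.0808, 0.0076]
tcp_rot: [[0.989, -0.146, 0.001], [-0.146, -0.989, -0.0], [0.001, 0.0, -1.0]]
force: [-1.1, 0.5, -0.2]
opening: 0.231
```

Request:
move_arm --moves '[{"hand": 20,"x": -0.6,"y": 0,"z": 0,"wx": 0,"wy": 0,"wz": 0},{"hand": 20,"x": -0.7,"y": 0,"z": -0.6,"wx": 0,"wy": 0,"wz": 0},{"hand": 20,"x": -0.7,"y": 0,"z": -0.8,"wx": 0,"wy": 0,"wz": 0},{"hand": 20,"x": -0.7,"y": 0,"z": -0.8,"wx": 0,"wy": 0,"wz": 0},{"hand": 20,"x": -0.7,"y": 0,"z": -0.8,"wx": 0,"wy": 0,"wz": 0},{"hand": 20,"x": -0.7,"y": 0,"z": -0.8,"wx": 0,"wy": 0,"wz": 0},{"hand": 20,"x": -0.7,"y": 0,"z": -0.5,"wx": 0,"wy": 0,"wz": 0},{"hand": 20,"x": -0.7,"y": 0,"z": 0,"wx": 0,"wy": 0,"wz": 0},{"hand": 20,"x": -0.5,"y": 0,"z": 0,"wx": 0,"wy": 0,"wz": 0},{"hand": 20,"x": 0,"y": 0,"z": 0,"wx": 0,"wy": 0,"wz": 0},{"hand": 20,"x": 0,"y": 0,"z": 0,"wx": 0,"wy": 0,"wz": 0}]'

```text
time_s: 24.1
position: [0.5087, -0.0587, 0.1153]
tcp_rot: [[0.989, -0.147, 0.001], [-0.147, -0.989, -0.0], [0.001, 0.0, -1.0]]
force: [0.4, 0.7, 0.1]
opening: 0.234
```

Run:
```python
from h import *
from rig import vision
s=st()
c=vision.capture("scene");blobs(c,zmax=.03);cv2.imwrite("pics/s13.png",cv2.resize(c["image"][100:300,200:480],None,fx=2.8,fy=2.8)[:,:,::-1])
c=vision.capture("top");print("top");blobs(c,zmax=.06);cv2.imwrite("pics/t13.png",c["image"][:,:,::-1])
```

```text
t 24.1 pos [ 0.5087 -0.0587  0.1153] bay [-141.4   55.9] xang-bay -0.03 F [0.4 0.7 0.1]
px 309.0 152.0 n 64 ctr [380.6 320.1] size [50.1 14.6] ang 58.9 zmed 0.0194 zmax 0.0293
px 298.0 163.0 n 96 ctr [370.4 198.4] size [43.6 27.1] ang 13.8 zmed 0.0193 zmax 0.0294
px 154.0 182.0 n 999 ctr [ 28.6 -36.8] size [206.  126.1] ang 35.7 zmed 0.0138 zmax 0.0292
px 311.0 175.0 n 174 ctr [431.8 124.9] size [58.  59.3] ang 14.2 zmed 0.0152 zmax 0.0174
px 281.0 181.0 n 113 ctr [358.9  60.9] size [32.6 81.4] ang 10.7 zmed 0.0118 zmax 0.0133
px 270.0 196.0 n 118 ctr [372.5 -55. ] size [36.2 18.2] ang 21.2 zmed 0.0186 zmax 0.0294
px 395.0 234.0 n 1570 ctr [ 693.5 -143.5] size [212.6 102.1] ang 81.6 zmed 0.0157 zmax 0.0205
px 250.0 218.0 n 129 ctr [ 366.6 -176.9] size [34.3 18.5] ang 21.3 zmed 0.0183 zmax 0.0292
px 238.0 253.0 n 42 ctr [ 397.8 -312.5] size [ 6.3 25.8] ang 86.2 zmed 0.0114 zmax 0.014
top
px 342.0 95.0 n 670 ctr [ 691.7 -142.8] size [208.6 108.2] ang 81.6 zmed 0.0182 zmax 0.022
px 309.0 107.0 n 746 ctr [691.9 -84.1] size [52.1 54.7] ang 81.0 zmed 0.015 zmax 0.0183
px 341.0 109.0 n 448 ctr [ 688.7 -145.9] size [39.9 42.5] ang 81.8 zmed 0.015 zmax 0.0182
px 369.0 116.0 n 752 ctr [ 674.8 -200.7] size [52.1 54.6] ang 81.8 zmed 0.0153 zmax 0.0186
px 81.0 177.0 n 475 ctr [546.7 329.3] size [33.9 63.8] ang 70.7 zmed 0.0365 zmax 0.0597
px 426.0 264.0 n 41 ctr [ 394.5 -312. ] size [ 5.7 26.3] ang 88.4 zmed 0.0122 zmax 0.0152
px 87.0 281.0 n 439 ctr [358.8 318.6] size [66.4 31.7] ang 18.7 zmed 0.0346 zmax 0.0593
px 144.0 280.0 n 643 ctr [362.3 209. ] size [43.5 44. ] ang 4.2 zmed 0.0567 zmax 0.0597
px 351.0 283.0 n 329 ctr [ 359.4 -166.9] size [35.  33.9] ang 45.1 zmed 0.0329 zmax 0.0368
```

View pics/s13.png

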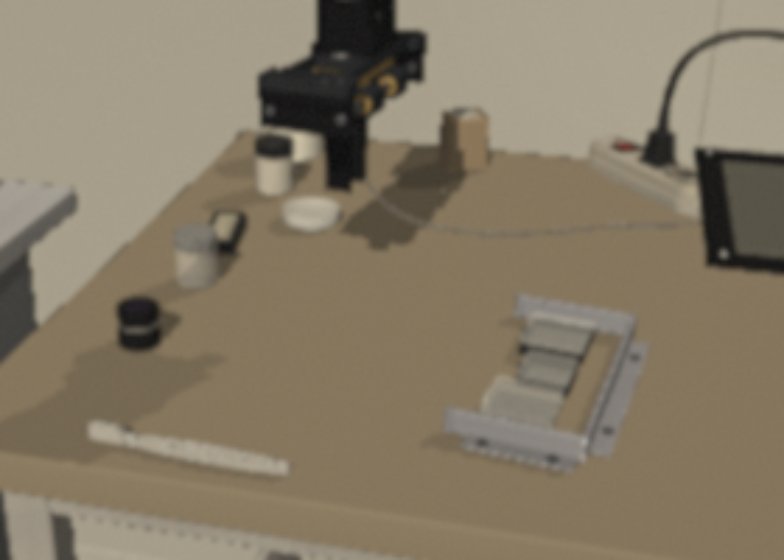

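View pics/t13.png

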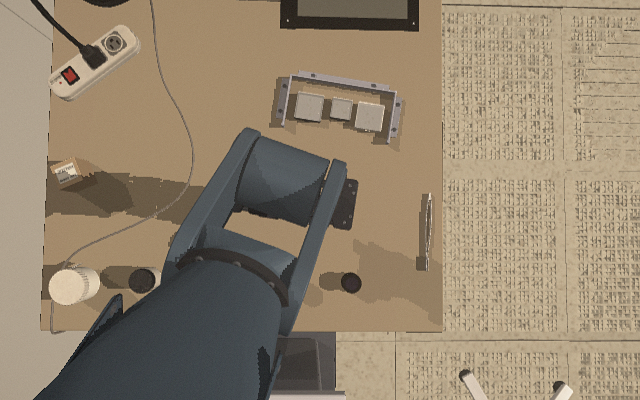

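All three boxes sit in the bay in the top view, at (309,107), (341,109) and (369,116): A at bay (43.5,58), C (49,-4), B (43.5,-60). The lid tops read about 15 mm, so they lie flat. The bystander readings match the earlier ones.

Run:
```python
from rig import order
print(order.hand_in())
```

```text
the job is handed in; nothing more can be done
None
```

I swept all three sample boxes along the bench into the bay with the fingertips and handed the job in at about 24 s; no verdict was reported.

Small box C went straight in. A and B were each pushed sideways into a lane first, then pushed in.

Last top-camera check, as box centres in the bay frame:

| Box | x (mm) | y (mm) | Required x (mm) |
|---|---|---|---|
| A | 43.5 | 58 | 24 to 95 |
| B | 43.5 | -60 | 24 to 95 |
| C | 49 | -4 | 18 to 95 |

- **Flat:** the lid tops read about 15 mm, as at the start, so the boxes lie flat. The wrist force read about 1 N at each check.
- **Bystanders:** all five read within a few millimetres of their earlier positions. The last top view showed only the eyepiece and part of the tweezers. I checked the dish, canister and flat case with the scene camera, whose positions differ from the top camera's by about 5 mm, or about 15 mm for the canister, which it sees only partly.
- **Clear of contact:** the arm ended about 115 mm above the bench, touching nothing.

No check failed. The first move call was refused for missing keys, and nothing moved.

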